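# Complete the jar row and hold the display lock open

## Task

Set up the lockable jar display: stand the third small jar in the gap of the row, upright between its two neighbours, and let go of it. Then take the key with the square bow from the key block (leave the one with the smaller, round bow there), push it fully home in the lock at the end of the tray (its pins are sticky, so it may need some wiggling), and only then turn it a quarter turn clockwise, to its stop. The lock springs back, so finish while still gripping the key and holding it turned: the bolt must stay drawn back while a colleague sets the clear cover on.

Things in the scene. Friction and masses are not known exactly. Their poses are not given: they have to be found in the camera images.
- jar_new_mid (a point): The jar to be placed: white round jar with a grey lid, 62 mm across, 78 mm high, about 0.14 kg, standing alone on the counter. The point is on its axis half-way up (39 mm above its underside); z is its axis.
- gap (a point): Middle of the free place in the tray, on the tray's floor, 12 mm above the counter. y runs along the row of three places (70 mm apart), x across it to the back, z up. Round the floor (76 mm in x, 216 mm in y) runs a lip 10 mm high. Jars stand at y = +70 and -70 mm of this point.
- display_tray: Wooden board, 104 mm in x and 372 mm in y, with the jar row and, at its -y end, a dark metal lock housing (47 mm high). Its origin lies on the counter under the gap; axes as the gap's. Fixed.
- jar_left_mid (a point): Jar that already stands in the row at y = +70 mm from the gap, of the same size; the point is half-way up its axis. It stays standing there.
- jar_right_mid (a point): Jar that already stands in the row at y = -70 mm from the gap, of the same size; the point is half-way up its axis. It stays standing there.
- square_key_bow (a point): Centre of the bow of the key to be used: black, straight sides, 9 mm thick (x), 32 mm wide (y), 34 mm high (z). The key stands upright in the key block. Under the bow a neck and a collar, 16 mm across, its underside 29 mm below this point; below that the steel blade, 28 mm long, 4 mm thick (x), 14 mm wide (y), alike both ways round, its last 8 mm a V-shaped point.
- round_key_bow (a point): Centre of the bow of the other key, which stays in the block: same blade and height of the bow centre, but its bow is a smaller round disc, 24 mm across and 9 mm thick.
- key_block: Fixed wooden block, 34 mm high, 130 mm long (y), 56 mm deep (x), origin under its centre. Each key stands blade down in one of two loose slots at y = +31 and -31 mm (either way), collar on the block's top, key axes as the block's; it comes out straight up after 30 mm.
- keyway (a point): Middle of the keyway's mouth, on the round brass plug face 50 mm above the counter (a steel ring of 38 mm stands 2 mm above it), 186 mm from the gap toward -y. Fixed axes as the tray's. At rest the slot is 5.4 mm in x, 15.4 mm in y, with a 2.5 mm 45 degree lead-in; the key enters with its y along this y. Home, its collar meets the face: bow centre 29 mm above this point.
- deep_pin (a point): Place of the deeper of two sticky, sprung pins that stand 4 mm into the keyway from its +y end, 10 and 17 mm below the mouth. The blade pushes them aside; getting past each takes roughly 10 to 20 N of straight downward push, less while the key is rocked a few degrees about its axis.
- lock_plug (a joint): Plug angle: 0 at rest, growing clockwise seen from above to the stop at 1.62 rad; it draws the bolt back, far enough from 1.3 rad on. A spring turns it back (0.015 N m at rest, 0.1 N m at the stop). The key has about 9 degrees of play in the slot, so turn the key about 1.75 rad to reach the stop.
There are look-alikes about, which are no part of the job. Leave any blue or turquoise look-alike of the part that bears jar_new_mid alone.

How it is judged:
By the outcome, as a careful person would: the job done as asked, in the order asked, and still so for the second after the job is handed in, while the arm keeps its last pose, push and grip.
It also fails if it takes over 58 s, if anything falls off the work surface, if the arm or the gripper's body presses on something with over 40 N, if the wrist force passes 120 N, or if a joint passes its speed limit or range.

## Robot

A 7-joint arm with a two-finger parallel gripper is mounted at the origin on a cart in front of the work surface, level with it; the furniture and walls round the work are solid. World frame = base frame: x ahead of the robot, y to its left, z up, the work surface at z = 0. Lengths are in m, angles in rad, forces in N, time in s.
With the tool pointing down it reaches from about 0.35 to 0.9 m from the base axis. Payload 8.1 kg.
Tool frame: the origin (TCP) lies on the centre line of the jaws, within the pads' length; the fingertips stand 17 mm ahead of it and the grasp point (between the pads) lies 2 mm behind it; z points along the fingers, y is the direction in which the jaws open and shut (so a half turn about z gives the same grasp; the last joint's range is limited). The gripper opens to 92 mm and grips with 3 to 60 N. Pads are 19 mm wide; open, the fingers measure 130 mm over their backs; the gripper's body (75 mm by 190 mm) begins 47 mm behind the grasp point.
Start: joints at [-1.418, 0.434, 0.025, 1.573, -0.012, 1.134, -0.075], TCP at [0.158, 0.605, 0.244] pointing down, gripper open.
Joint ranges: [-2.62, 2.62], [-0.44, 2.09], [-1.27, 1.32], [0.08, 2.57], [-1.32, 4.46], [0.12, 2], [-2.74, 2.74]. Speed limits (rad/s): [2.22, 2.22, 3.01, 3.01, 3.14, 3.14, 3.14].

## Interface

Orientations are given as a rotation vector (axis times angle).
In Python, from cell import arm, imaging, job gives the robot as it stands.
- The arm moves only by the tool jog_arm, never from a script. Its argument "moves" is a list of rows, each an object with "fingers": the closure, from -1 (fully open) to 1 (shut); "xyz": the shift along the tool's x, y, z in cm, a list of three; "angular": the turn, a rotation vector about the tool's x, y, z in rad, a list of three. In form: [{"fingers": fingers, "xyz": [dx, dy, dz], "angular": [ax, ay, az]}, ...]. A call has 1 to 12 rows; each row is the pose to reach, as a shift and turn from the pose commanded when the call began, along the tool's axes at that moment; what a row does not reach only later rows make up. A row lasts 1/8 s, in which the tool goes at most 62.5 mm and 10.7 degrees, less where a joint would pass 70% of its speed; a pose out of reach is approached as far as the arm can. A call with a gripper value outside its range is refused whole. The fingers move at their own pace and stop on an object; "grip_force" is the grip in N (left out, the last holds). Time passes only in rows, so rows that repeat a pose let the fingers close. It gives the time, the measured TCP pose, the force and the opening at its end, in the units of the state.
- arm.observe(): the state, without advancing time (a new reading comes with each control period).
- imaging.get_image(name): name is "scene" or "side" or "wrist"; returns the picture (400x640x3 uint8, red, green, blue); there is no depth.
- imaging.camera_params(name): a dict with "fx", "fy", "cx", "cy" (pixels), "rvec" (rotation vector, rad) and "tvec" (3), from world to camera coordinates, as OpenCV has them; the wrist camera has in their place "hand_eye" (4x4, takes a point from camera to tool coordinates, whose origin is the TCP and whose axes are the flange's). Camera axes: x right, y down, z forward; pixel columns grow to the right and rows downward; lengths in m; the calibration is good to about 2 mm. A picture is of the moment at which its call begins: read the wrist's pose just before it. camera_params takes no time and is no camera call.
- job.sign_off(): hands the job in, once; it reports no verdict.
The state is a dict: "clock": time; "joints": joint angles; "dq": joint speeds; "joint_efforts": joint torques, N m; "position": TCP position; "ee_rot": TCP orientation; "force": force on the tool from outside, world axes, zero at the start; "ft_torque": the same for the moment, N m; "width": opening from 0.0 (shut) to 1.0 (fully open).
Only numpy, scipy, OpenCV 4.12 (cv2) and the standard library are available. Lean on these libraries where they do the work, as an engineer would, in place of code of your own. Each camera call takes 0.05 s, during which the arm holds its last target. There are 200 camera calls.

## Working session

There is one attempt and no reset: what is moved stays moved. The work goes in short steps, Python scripts to look and compute and a tool call to move; the robot and the scene stay as the last step left them, time stands still between calls to the robot, and variables do not carry over. Pictures are saved under pics/ and viewed, about 8 in all and at most 12, crops included, and the job is handed in when it is done.

Besides the shell and the picture viewer there is one more tool, called after "Request:" as name(argument=value, ...), one argument or row to a line, values as JSON. jog_arm: Moves the arm, as the interface text tells. Its arguments: {"type":"object","properties":{"moves":{"type":"array"},"grip_force":{"type":"number"}},"required":["moves"]}

```bash
ls; mkdir -p pics; python3 - <<'E'
from cell import arm, imaging, job
import cv2, numpy as np
s=arm.observe(); print({k:np.round(v,3).tolist() for k,v in s.items()})
for n in ("scene","side","wrist"):
    im=imaging.get_image(n); cv2.imwrite(f"pics/{n}0.png",im[:,:,::-1]); p=imaging.camera_params(n); print(n,{k:np.round(v,4).tolist() for k,v in p.items()})
E
```

```text
pics
{'clock': 0.0, 'joints': [-1.418, 0.435, 0.025, 1.574, -0.012, 1.134, -0.075], 'dq': [-0.001, 0.0, -0.001, -0.001, -0.001, 0.001, 0.0], 'joint_efforts': [-0.0, -66.785, 0.985, -31.446, -0.061, 0.043, 0.0], 'position': [0.158, 0.604, 0.243], 'ee_rot': [-0.401, -3.116, 0.003], 'force': [-0.297, 0.397, 0.398], 'ft_torque': [-0.019, -0.028, -0.062], 'width': 0.997}
scene {'fx': 375.2068, 'fy': 375.2068, 'cx': 319.782, 'cy': 198.1149, 'rvec': [2.3555, -0.7553, 0.2509], 'tvec': [-0.4273, 0.2733, 0.8826]}
side {'fx': 433.4974, 'fy': 433.4974, 'cx': 318.023, 'cy': 192.7239, 'rvec': [2.0514, -0.6248, 0.382], 'tvec': [-0.4106, 0.2156, 1.1122]}
wrist {'fx': 293.1785, 'fy': 293.1785, 'cx': 321.998, 'cy': 198.3738, 'hand_eye': [[-0.0006, -0.9626, -0.271, 0.073], [1.0, -0.0005, -0.0004, 0.0007], [0.0003, -0.271, 0.9626, -0.1418], [0.0, 0.0, 0.0, 1.0]]}
```

View pics/scene0.png

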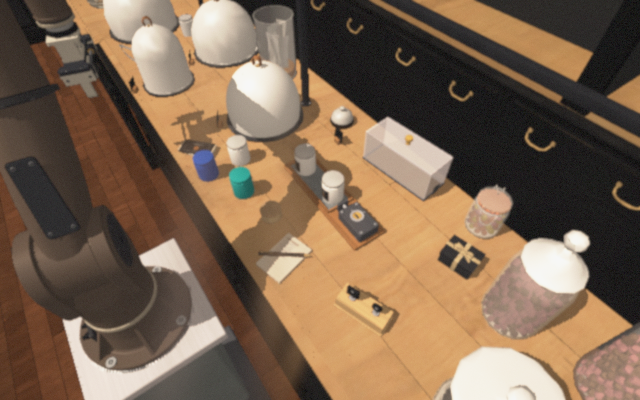

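View pics/side0.png

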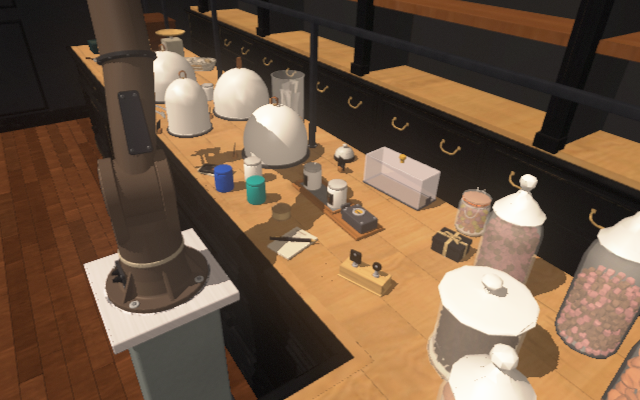

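The scene view shows the white jar at (237,150). Look-alikes are the blue jar (205,165), the turquoise jar (241,183), and the row jars (305,160) and (333,188), with the lock at (358,218). The key block is at (366,305), with a bow at (353,293) and another at (377,308). Side view: white jar (252,168), key bows (355,256), which looks square, and (377,268), which looks round. Next, one close crop of each to check the choice.

```bash
cat > h.py <<'E'
import numpy as np, cv2
from scipy.spatial.transform import Rotation as R
from cell import arm, imaging, job
def cam(n, s=None):
    p=imaging.camera_params(n)
    K=np.array([[p['fx'],0,p['cx']],[0,p['fy'],p['cy']],[0,0,1]])
    if n!='wrist':
        Rm=R.from_rotvec(p['rvec']).as_matrix(); t=np.array(p['tvec'])
    else:
        s=s or arm.observe(); T=np.eye(4); T[:3,:3]=R.from_rotvec(s['ee_rot']).as_matrix(); T[:3,3]=s['position']
        W=np.linalg.inv(T@np.array(p['hand_eye'])); Rm,t=W[:3,:3],W[:3,3]
    return K,Rm,t
def ray(c,uv):
    K,Rm,t=c; d=Rm.T@np.linalg.inv(K)@np.array([*uv,1.]); return -Rm.T@t,d/np.linalg.norm(d)
def plane(c,uv,z):
    o,d=ray(c,uv); return o+d*(z-o[2])/d[2]
def tri(c1,u1,c2,u2):
    P1,P2=[c[0]@np.c_[c[1],c[2]] for c in(c1,c2)]
    X=cv2.triangulatePoints(P1,P2,np.float64(u1),np.float64(u2)).ravel(); return X[:3]/X[3]
def proj(c,X):
    q=c[0]@(c[1]@np.array(X,float)+c[2]); return q[:2]/q[2]
def toolmove(target,s=None):
    "shift in cm along tool axes"
    s=s or arm.observe(); return R.from_rotvec(s['ee_rot']).inv().apply(np.array(target)-s['position'])*100
E
python3 - <<'E'
from h import *
a=cv2.imread('pics/scene0.png'); b=cv2.imread('pics/side0.png')
r=lambda im,x,y,w,h:cv2.resize(im[y:y+h,x:x+w],None,fx=4,fy=4,interpolation=cv2.INTER_CUBIC)
# 4 panels 100x75 ->400x300
t=np.hstack([r(a,285,140,100,75),r(a,330,190,100,75)]);
u=np.hstack([r(a,320,265,100,75),r(b,325,235,100,75)])
cv2.imwrite('pics/c1.png',np.vstack([t,u]))
A=cam('scene');B=cam('side')
print(tri(A,(237,150),B,(252,169)),tri(A,(353,293),B,(355,256)),tri(A,(377,308),B,(377,268)))
for n,uv in dict(jar=(237,150),jl=(305,160),jr=(333,189)).items(): print(n,plane(A,uv,.039))
print(plane(A,(353,293),.063),plane(A,(377,308),.063),plane(A,(358,216),.05))
E
```

```text
[0.43236423 0.31367488 0.04612159] [ 0.4198493  -0.27577877  0.07073571] [ 0.4452734  -0.33082292  0.05944416]
jar [0.43420817 0.32199577 0.039     ]
jl [0.58199637 0.15982435 0.039     ]
jr [0.58171983 0.01625885 0.039     ]
[ 0.42249926 -0.27323694  0.063     ] [ 0.44319193 -0.33117832  0.063     ] [ 0.57346794 -0.10567102  0.05      ]
```

View pics/c1.png

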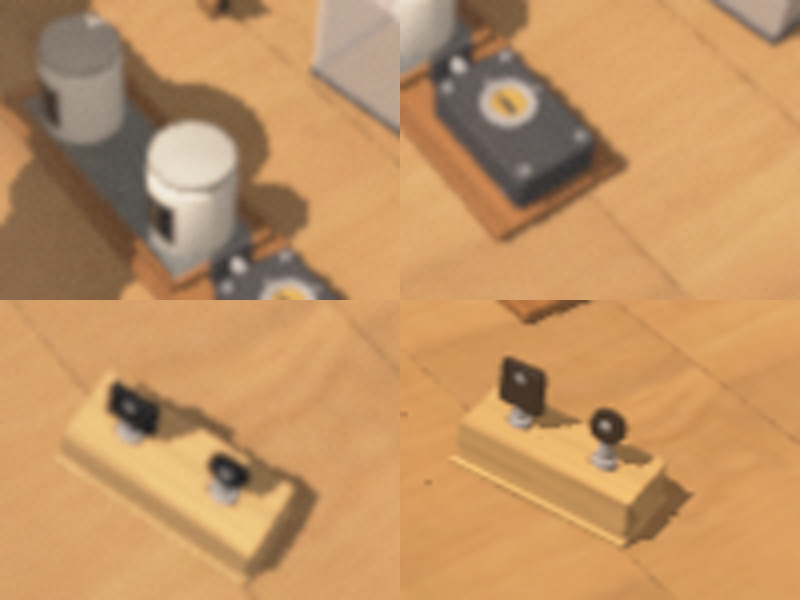

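View pics/wrist0.png

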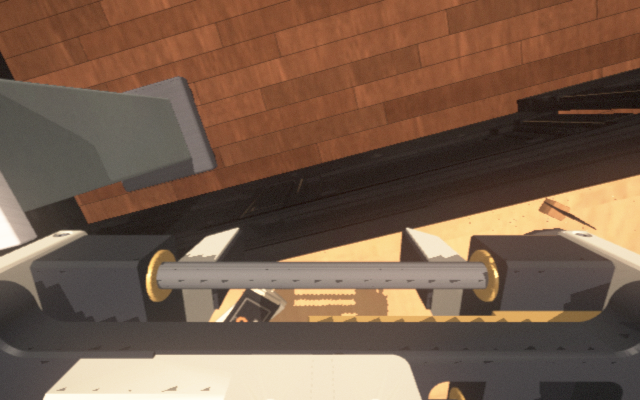

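The crop confirms the choice: square bow at scene (353,292), round bow at (376.5,306). Brass plug at (357,215.5). Row-jar lids at (305,152) and (333,179). The wrist view shows only floor and counter edge, with nothing useful there. Next I work out positions and yaw.

```bash
python3 - <<'E'
from h import *
a=cv2.imread('pics/scene0.png'); A=cam('scene')
P=lambda n,uv,z:print(n,np.round(plane(A,uv,z),4))
P('jl',(305.2,151.7),.09);P('jr',(333,179),.09);P('key',(357,215.5),.05)
P('block c: front-left',(320+62/4,265+150/4),0.0);P('front-right base',(320+245/4,265+280/4),0.)
P('tray front edge a',(330+100/4,190+240/4),0.012);P('tray end b',(330+225/4,190+165/4),.012)
P('blue',(205,156),.078);P('turq',(241,174),.078);P('white lid',(237,142),.078)
P('cloche L',(227,118),0);P('cloche R',(303,118),0);P('cloche front',(264,138),0)
P('small cloche',(341,125),0.0)
s=arm.observe()
print(toolmove((.433,.316,.2)))
E
```

```text
jl [0.5748 0.144  0.09  ]
jr [0.5765 0.0104 0.09  ]
key [ 0.5724 -0.1028  0.05  ]
block c: front-left [ 0.3947 -0.2469  0.    ]
front-right base [ 0.4322 -0.3684  0.    ]
tray front edge a [ 0.518  -0.1659  0.012 ]
tray end b [ 0.6225 -0.1692  0.012 ]
blue [0.3327 0.3136 0.078 ]
turq [0.3848 0.1865 0.078 ]
white lid [0.4372 0.3123 0.078 ]
cloche L [0.4949 0.5321 0.    ]
cloche R [0.7135 0.3718 0.    ]
cloche front [ 0.5486  0.3618 -0.    ]
small cloche [0.7991 0.2619 0.    ]
[-33.89339738 -20.93028074   4.34174582]
```

White jar at (.437,.312), blue at (.333,.314), turquoise at (.385,.187), cloche beyond. Jaws roughly along y will clear them all. I move above the jar first and look with the wrist camera.

Request:
jog_arm(
  moves=[
    {"fingers": -1, "xyz": [-5, -3, 0], "angular": [0, 0, -0.05]},
    {"fingers": -1, "xyz": [-10, -6, 0], "angular": [0, 0, -0.1]},
    {"fingers": -1, "xyz": [-15, -9, 0], "angular": [0, 0, -0.15]},
    {"fingers": -1, "xyz": [-20, -12, 0], "angular": [0, 0, -0.2]},
    {"fingers": -1, "xyz": [-25, -15, 0], "angular": [0, 0, -0.25]},
    {"fingers": -1, "xyz": [-30, -18, 0], "angular": [0, 0, -0.3]},
    {"fingers": -1, "xyz": [-33.9, -20.9, 0], "angular": [0, 0, -0.35]},
    {"fingers": -1, "xyz": [-33.9, -20.9, 0], "angular": [0, 0, -0.35]},
    {"fingers": -1, "xyz": [-33.9, -20.9, 0], "angular": [0, 0, -0.35]},
  ],
)

```text
clock: 1.27
position: [0.4328, 0.317, 0.2436]
ee_rot: [0.147, -3.138, -0.0]
force: [-0.6, 0.8, 0.2]
width: 1.002
```

```bash
python3 - <<'E'
from h import *
s=arm.observe(); im=imaging.get_image('wrist'); cv2.imwrite('pics/w1.png',im[:,:,::-1])
print(s['clock'],np.round(s['position'],4),np.round(s['ee_rot'],3),np.round(s['joints'],2))
C=cam('wrist',s); print(proj(C,(.437,.312,.078)))
E
```

```text
1.275 [0.4328 0.317  0.2436] [ 0.147 -3.138 -0.   ] [-0.8   0.29  0.09  1.79 -0.03  1.06  0.96]
[316.53182178 189.52491816]
```

View pics/w1.png

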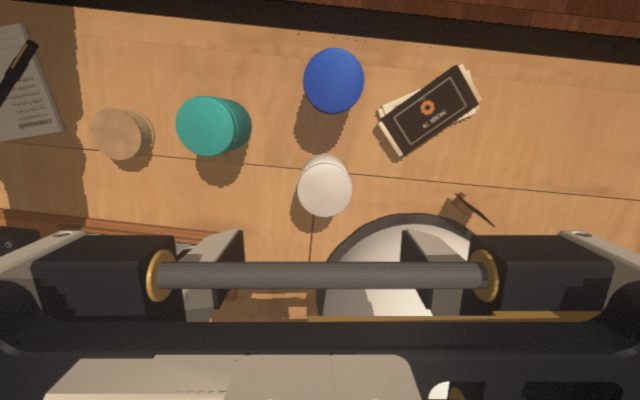

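Wrist view: white jar lid at (325,188), blue at (333,80), turquoise at (213,127), cloche rim nearest at (325,290)/(430,215).

```bash
python3 - <<'E'
from h import *
im=cv2.imread('pics/w1.png'); h=cv2.cvtColor(im,cv2.COLOR_BGR2HSV)
s=arm.observe(); C=cam('wrist',s)
m=((h[...,1]<45)&(h[...,2]>140)).astype(np.uint8); m[230:]=0; m[:, :270]=0; m[:,380:]=0
n,l,st,c=cv2.connectedComponentsWithStats(m); i=1+np.argmax(st[1:,4]); print(st[i],c[i])
j=plane(C,(325,188),.078); print('jar',j)
print([np.round(plane(C,u,0),3) for u in((327,290),(345,245),(430,215),(500,235))])
print(toolmove((j[0],j[1],.055),s))
E
```

```text
[312 161  31  13 219] [327.10502283 166.40639269]
jar [0.43401336 0.32158271 0.078     ]
[array([0.609, 0.342, 0.   ]), array([0.533, 0.361, 0.   ]), array([0.477, 0.473, 0.   ]), array([ 0.498,  0.577, -0.   ])]
[-0.21275819  0.37301925 18.85909407]
```

Request:
jog_arm(
  moves=[
    {"fingers": -1, "xyz": [-0.2, 0.4, 4], "angular": [0, 0, 0]},
    {"fingers": -1, "xyz": [-0.2, 0.4, 8], "angular": [0, 0, 0]},
    {"fingers": -1, "xyz": [-0.2, 0.4, 12], "angular": [0, 0, 0]},
    {"fingers": -1, "xyz": [-0.2, 0.4, 15.5], "angular": [0, 0, 0]},
    {"fingers": -1, "xyz": [-0.2, 0.4, 18.8], "angular": [0, 0, 0]},
    {"fingers": -1, "xyz": [-0.2, 0.4, 18.8], "angular": [0, 0, 0]},
    {"fingers": 1, "xyz": [-0.2, 0.4, 18.8], "angular": [0, 0, 0]},
    {"fingers": 1, "xyz": [-0.2, 0.4, 18.8], "angular": [0, 0, 0]},
    {"fingers": 1, "xyz": [-0.2, 0.4, 18.8], "angular": [0, 0, 0]},
    {"fingers": 1, "xyz": [-0.2, 0.4, 18.8], "angular": [0, 0, 0]},
  ],
  grip_force=15,
)

```text
clock: 2.58
position: [0.4352, 0.3211, 0.0566]
ee_rot: [-0.147, 3.137, 0.001]
force: [-0.9, -0.9, 7.0]
width: 0.678
```

Request:
jog_arm(
  moves=[
    {"fingers": 1, "xyz": [0, 0, -3], "angular": [0, 0, 0]},
    {"fingers": 1, "xyz": [0, 0, -8], "angular": [0, 0, 0]},
    {"fingers": 1, "xyz": [0, -3, -13], "angular": [0, 0, 0.1]},
    {"fingers": 1, "xyz": [-1.5, -8, -18], "angular": [0, 0, 0.28]},
    {"fingers": 1, "xyz": [-3, -13, -20.5], "angular": [0, 0, 0.46]},
    {"fingers": 1, "xyz": [-5, -18, -20.5], "angular": [0, 0, 0.64]},
    {"fingers": 1, "xyz": [-7, -23, -20.5], "angular": [0, 0, 0.82]},
    {"fingers": 1, "xyz": [-9, -28, -20.5], "angular": [0, 0, 1.0]},
    {"fingers": 1, "xyz": [-10, -32, -20.5], "angular": [0, 0, 1.18]},
    {"fingers": 1, "xyz": [-10.6, -36.3, -20.5], "angular": [0, 0, 1.36]},
    {"fingers": 1, "xyz": [-10.6, -36.3, -20.5], "angular": [0, 0, 1.54]},
    {"fingers": 1, "xyz": [-10.6, -36.3, -20.5], "angular": [0, 0, 1.665]},
  ],
)

```text
clock: 4.08
position: [0.5742, -0.0313, 0.2606]
ee_rot: [-2.229, -2.214, 0.0]
force: [0.1, 0.1, -1.1]
width: 0.669
```

Request:
jog_arm(
  moves=[
    {"fingers": 1, "xyz": [0, 0, 0], "angular": [0, 0, 0]},
    {"fingers": 1, "xyz": [0, 0, 0], "angular": [0, 0, 0]},
  ],
)

```text
clock: 4.32
position: [0.5744, -0.0304, 0.2607]
ee_rot: [-2.218, -2.225, -0.0]
force: [-0.5, -0.6, -1.7]
width: 0.671
```

```bash
python3 - <<'E'
from h import *
s=arm.observe(); im=imaging.get_image('wrist'); cv2.imwrite('pics/w2.png',im[:,:,::-1]); np.save('w2.npy',[s],allow_pickle=True)
print(s['clock'],np.round(s['position'],4),np.round(s['ee_rot'],3),np.round(s['joints'],2))
C=cam('wrist',s); print([np.round(proj(C,p)) for p in((.576,.079,.012),(.575,.149,.09),(.576,.009,.09))])
E
```

```text
4.325 [ 0.5744 -0.0304  0.2607] [-2.218 -2.225 -0.   ] [-0.46  0.37  0.59  1.71 -0.22  1.13  0.19]
[array([323.,  86.]), array([323.,  -3.]), array([324., 149.])]
```

View pics/w2.png

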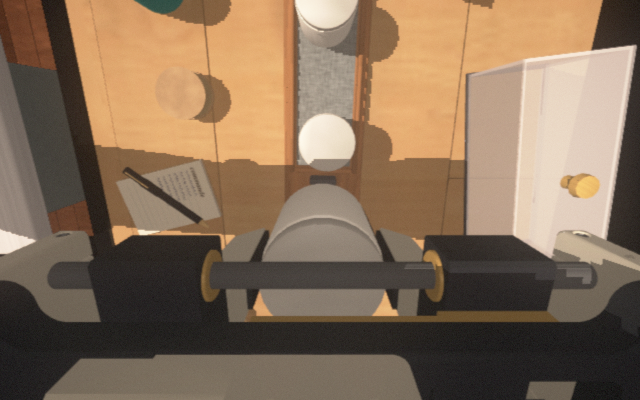

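Wrist view: right row jar lid at (327,142), left one (327,≈5), grey floor edges (297,165)-(300,45) and (357,165)-(360,45). The clear cover is on the right from column 467.

```bash
python3 - <<'E'
from h import *
s=np.load('w2.npy',allow_pickle=True)[0]; C=cam('wrist',s)
im=cv2.imread('pics/w2.png'); h=cv2.cvtColor(im,cv2.COLOR_BGR2HSV)
m=((h[...,1]<70)).astype(np.uint8)
# floor edges per row
L=[];Rr=[]
for r in range(52,104,4):
    row=m[r,285:380]; xs=np.where(row)[0]+285; xs=xs[(xs>292)&(xs<366)]; L.append(plane(C,(xs.min(),r),.012)); Rr.append(plane(C,(xs.max()+1,r),.012))
L=np.array(L);Rr=np.array(Rr); print(np.round(np.c_[L[:,:2],Rr[:,:2]],4))
mid=(L+Rr)/2; p=np.polyfit(mid[:,1],mid[:,0],1); print('slope dx/dy',p, np.polyfit(L[:,1],L[:,0],1),np.polyfit(Rr[:,1],Rr[:,0],1))
# lid of right jar: bright blob
b=((h[...,2]>195)&(h[...,1]<60)).astype(np.uint8); b[:,:290]=0;b[:,365:]=0;b[180:]=0; b[:80]=0
c,_=cv2.findContours(b,0,2); c=max(c,key=cv2.contourArea); e=cv2.fitEllipse(c); print(e,plane(C,e[0],.09), plane(C,(327,142),.09))
print('cover',[np.round(plane(C,u,0),3) for u in((467,77),(467,235))])
E
```

```text
[[0.5449 0.1177 0.6141 0.1179]
 [0.5449 0.1133 0.6143 0.1135]
 [0.5448 0.1088 0.6144 0.109 ]
 [0.5447 0.1043 0.6145 0.1045]
 [0.5446 0.0998 0.6135 0.1   ]
 [0.5445 0.0952 0.6136 0.0954]
 [0.5444 0.0906 0.6138 0.0908]
 [0.5443 0.086  0.6139 0.0862]
 [0.5442 0.0814 0.6141 0.0815]
 [0.5441 0.0767 0.613  0.0769]
 [0.544  0.072  0.6131 0.0721]
 [0.5439 0.0672 0.6133 0.0674]
 [0.5439 0.0624 0.6134 0.0626]]
slope dx/dy [0.02036016 0.57723676] [0.01962199 0.54262876] [0.02109874 0.6118446 ]
((326.090576171875, 140.45738220214844), (53.74092102050781, 56.48444747924805), 101.66853332519531) [0.57857855 0.01835403 0.09      ] [0.57954411 0.01676144 0.09      ]
cover [array([0.759, 0.091, 0.   ]), array([ 0.789, -0.126,  0.   ])]
```

Request:
jog_arm(
  moves=[
    {"fingers": 1, "xyz": [1, 0.4, -4], "angular": [0, 0, 0]},
    {"fingers": 1, "xyz": [2, 0.4, -8], "angular": [0, 0, 0]},
    {"fingers": 1, "xyz": [2, 0.4, -8], "angular": [0, 0, 0]},
    {"fingers": 1, "xyz": [2, 0.4, -8], "angular": [0, 0, 0]},
  ],
)

```text
clock: 4.88
position: [0.5781, -0.0107, 0.3401]
ee_rot: [-2.22, -2.222, 0.001]
force: [0.0, -0.1, -1.3]
width: 0.674
```

```bash
python3 - <<'E'
from h import *
s=arm.observe(); im=imaging.get_image('wrist')[:,:,::-1]; cv2.imwrite('pics/w3.png',im); C=cam('wrist',s)
print(s['clock'],np.round(s['position'],4),np.round(s['ee_rot'],3),np.round(s['joints'],2))
for p in((.579,.155,.09),(.579,.016,.09)): print(proj(C,p))
cv2.imwrite('pics/w3c.png',cv2.resize(im[0:200,220:440],None,fx=3,fy=3,interpolation=cv2.INTER_CUBIC))
E
```

```text
4.875 [ 0.5781 -0.0107  0.3401] [-2.220e+00 -2.222e+00  1.000e-03] [-0.51  0.32  0.6   1.57 -0.18  1.31  0.12]
[322.8894034   36.19534181]
[322.77240714 152.45894874]
```

View pics/w3c.png

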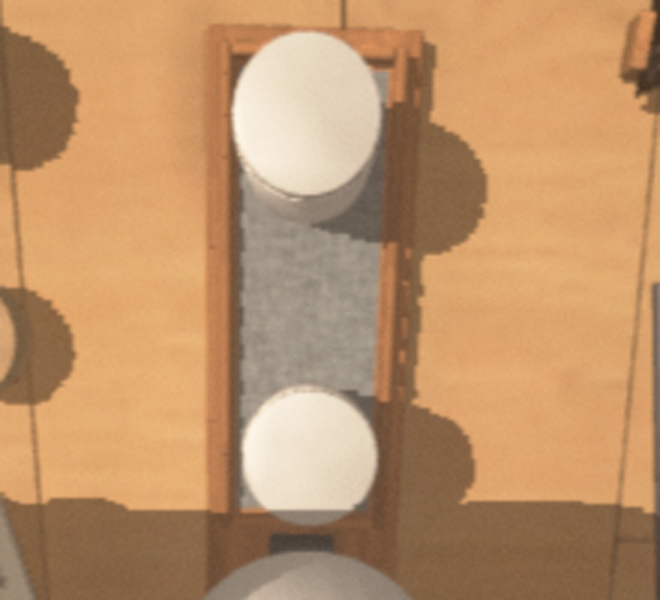

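Crop: left lid centre at wrist pixel (322,37.7), right lid at (323,151.3). The tray stands almost exactly vertical in the image.

```bash
python3 - <<'E'
from h import *
s=arm.observe(); C=cam('wrist',s)
f=lambda x,y:(220+(x+.5)/3-.5,(y+.5)/3-.5)
l=plane(C,f(307,114),.09);r=plane(C,f(310,455),.09);print(l,r,np.linalg.norm(l-r),(l+r)/2)
for z,p in((.022,(207,25)),(.022,(423,30)),(.022,(206,510)),(.022,(397,510))): print(plane(C,f(*p),z))
g=(l+r)/2; print(toolmove((g[0],g[1],.0686),s))
E
```

```text
[0.57751809 0.15323128 0.09      ] [0.57882325 0.017472   0.09      ] 0.13576555025685288 [0.57817067 0.08535164 0.09      ]
[0.53155199 0.20571779 0.022     ]
[0.63072218 0.20364389 0.022     ]
[ 0.52405547 -0.0192757   0.022     ]
[ 0.62492402 -0.01926854  0.022     ]
[ 9.60838022  0.08704177 27.09950051]
```

Request:
jog_arm(
  moves=[
    {"fingers": 1, "xyz": [5, 0, 3], "angular": [0, 0, 0.025]},
    {"fingers": 1, "xyz": [9.5, 0, 8], "angular": [0, 0, 0.025]},
    {"fingers": 1, "xyz": [9.5, 0, 13], "angular": [0, 0, 0.025]},
    {"fingers": 1, "xyz": [9.5, 0, 18], "angular": [0, 0, 0.025]},
    {"fingers": 1, "xyz": [9.5, 0, 18.5], "angular": [0, 0, 0.025]},
    {"fingers": 1, "xyz": [9.5, 0, 18.5], "angular": [0, 0, 0.025]},
  ],
)

```text
clock: 5.68
position: [0.5789, 0.0839, 0.1564]
ee_rot: [2.25, 2.192, -0.0]
force: [-0.5, -0.1, -1.8]
width: 0.671
```

```bash
python3 - <<'E'
from h import *
s=arm.observe(); w=imaging.get_image('wrist')[:,:,::-1]; d=imaging.get_image('side')[:,:,::-1];e=imaging.get_image('scene')[:,:,::-1]
print(s['clock'],np.round(s['position'],4),np.round(s['ee_rot'],3),s['force'])
r=lambda im,x,y,w,h:cv2.resize(im[y:y+h,x:x+w],(400,300),interpolation=cv2.INTER_CUBIC)
cv2.imwrite('pics/p4.png',np.vstack([np.hstack([r(d,270,130,120,90),r(e,270,120,120,90)]),np.hstack([r(w,220,120,200,150),r(w,0,0,640,400)])]))
C=cam('wrist',s)
E
```

```text
5.675 [0.5789 0.0839 0.1564] [ 2.25   2.192 -0.   ] [-0.4540857  -0.06368951 -1.78902662]
```

View pics/p4.png

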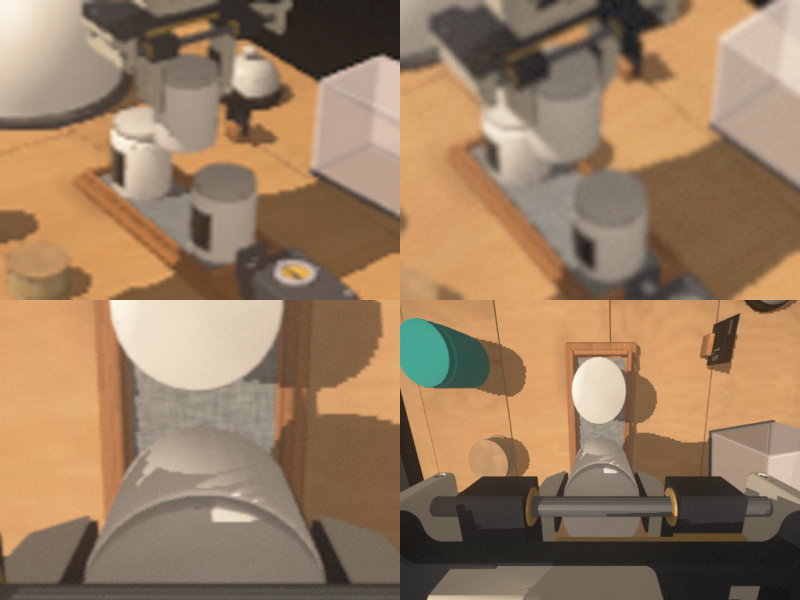

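The held jar hangs over the gap between the two neighbours. Side crop axis columns: left 140, held 190, right 223. I check those against projection.

```bash
python3 - <<'E'
from h import *
for n in('side','scene'):
    C=cam(n); 
    for nm,p in dict(left=(.5799,.155,.09),right=(.5762,.015,.09),held=(.5785,.0845,.1564-.0566+.078)).items():
        x0,y0=((270,130),(270,120))[n=='scene']; q=(proj(C,p)-(x0,y0))*3.333; J=(proj(C,np.add(p,(0,.01,0)))-(x0,y0))*3.333-q; print(n,nm,np.round(q),'per cm y',np.round(J))
E
```

```text
side left [141. 118.] per cm y [-6. -4.]
side right [221. 178.] per cm y [-6. -5.]
side held [183.  66.] per cm y [-6. -4.]
scene left [115.  96.] per cm y [-6. -6.]
scene right [206. 193.] per cm y [-7. -7.]
scene held [158.  66.] per cm y [-7. -7.]
```

```bash
python3 - <<'E'
from h import *
C=cam('wrist')
print(plane(C,(318.5,164),.09),plane(C,(318.5,183.5),.0998))
S=cam('side');E=cam('scene')
for c,x0,y0,edge in((S,270,130,219),(E,270,120,202)):
    for p in((.5785,.0845,.1389),(.5762,.015,.051)):
        f=lambda p:((proj(c,p)-(x0,y0))*3.333)
        view=-c[1].T@c[2]-p; side=np.cross([0,0,1],view); side/=np.linalg.norm(side)
        print(f(np.add(p,.031*side)), f(np.add(p,-.031*side)), 'dx cm',f(np.add(p,(.01,0,0)))-f(p),'dy',f(np.add(p,(0,.01,0)))-f(p))
E
```

```text
[0.57858403 0.12458938 0.09      ] [0.57830623 0.11245406 0.0998    ]
[213.80297671 103.44452243] [149.14172379 101.21054507] dx cm [ 8.47519234 -2.53463707] dy [-6.007622   -4.05086754]
[251.10544497 214.92298616] [186.28481778 211.48982567] dx cm [ 8.36360786 -2.9369185 ] dy [-6.20875422 -4.61562595]
[196.67842609 100.32157602] [121.0896586 102.164938 ] dx cm [ 9.94465129 -4.97207799] dy [-6.97142122 -6.80627781]
[242.55308228 225.14132746] [169.13129843 223.97346596] dx cm [ 9.49631089 -5.24163835] dy [-6.9989559 -7.2145001]
```

Request:
jog_arm(
  moves=[
    {"fingers": 1, "xyz": [0.1, 0, 3], "angular": [0, 0, 0]},
    {"fingers": 1, "xyz": [0.1, 0, 5.5], "angular": [0, 0, 0]},
    {"fingers": 1, "xyz": [0.1, 0, 7.5], "angular": [0, 0, 0]},
    {"fingers": 1, "xyz": [0.1, 0, 8.3], "angular": [0, 0, 0]},
    {"fingers": 1, "xyz": [0.1, 0, 8.6], "angular": [0, 0, 0]},
    {"fingers": 1, "xyz": [0.1, 0, 8.6], "angular": [0, 0, 0]},
  ],
)

```text
clock: 6.58
position: [0.5791, 0.0855, 0.0706]
ee_rot: [2.249, 2.193, 0.002]
force: [0.5, -0.5, -1.3]
width: 0.672
```

Request:
jog_arm(
  moves=[
    {"fingers": 1, "xyz": [0, 0, 0.1], "angular": [0, 0, 0]},
    {"fingers": 1, "xyz": [0, 0, 0.2], "angular": [0, 0, 0]},
    {"fingers": 1, "xyz": [0, 0, 0.25], "angular": [0, 0, 0]},
    {"fingers": 1, "xyz": [0, 0, 0.25], "angular": [0, 0, 0]},
  ],
)

```text
clock: 7.08
position: [0.5789, 0.0856, 0.0686]
ee_rot: [2.249, 2.193, 0.002]
force: [-3.8, 0.8, 12.9]
width: 0.67
```

Request:
jog_arm(
  moves=[
    {"fingers": 0.1, "xyz": [0, 0, 0.15], "angular": [0, 0, 0]},
    {"fingers": -0.5, "xyz": [0, 0, 0.1], "angular": [0, 0, 0]},
    {"fingers": -0.8, "xyz": [0, 0, 0.1], "angular": [0, 0, 0]},
    {"fingers": -1, "xyz": [0, 0, 0.1], "angular": [0, 0, 0]},
    {"fingers": -1, "xyz": [0, 0, -3], "angular": [0, 0, 0]},
    {"fingers": -1, "xyz": [0, 0, -8], "angular": [0, 0, 0]},
    {"fingers": -1, "xyz": [-4, 0, -13], "angular": [0, 0, 0]},
    {"fingers": -1, "xyz": [-10, 0, -15.5], "angular": [0, 0, 0]},
    {"fingers": -1, "xyz": [-16, 0, -15.5], "angular": [0, 0, 0]},
    {"fingers": -1, "xyz": [-22, 0, -15.5], "angular": [0, 0, 0]},
    {"fingers": -1, "xyz": [-26, 0, -15.5], "angular": [0, 0, 0]},
    {"fingers": -1, "xyz": [-28, 0, -15.5], "angular": [0, 0, 0]},
  ],
)

```text
clock: 8.57
position: [0.5709, -0.1972, 0.2222]
ee_rot: [2.252, 2.189, -0.001]
force: [0.6, 1.1, -0.3]
width: 0.998
```

Request:
jog_arm(
  moves=[
    {"fingers": -1, "xyz": [0, 0, 0], "angular": [0, 0, 0]},
    {"fingers": -1, "xyz": [0, 0, 0], "angular": [0, 0, 0]},
  ],
)

```text
clock: 8.82
position: [0.572, -0.192, 0.2219]
ee_rot: [-2.245, -2.196, -0.001]
force: [-0.1, -0.3, 0.6]
width: 1.003
```

```bash
python3 - <<'E'
from h import *
s=arm.observe(); im=imaging.get_image('wrist')[:,:,::-1]; cv2.imwrite('pics/w5.png',im); C=cam('wrist',s); np.save('w5.npy',[s],allow_pickle=True)
print(s['clock'],np.round(s['position'],4),np.round(s['ee_rot'],3))
print([proj(C,p) for p in((.5735,-.101,.05),(.5762,.015,.09),(.578,.085,.09),(.58,.155,.09))])
h=cv2.cvtColor(im,cv2.COLOR_BGR2HSV); b=((h[...,1]>120)&(h[...,2]>150)&(h[...,0]>17)&(h[...,0]<32)).astype(np.uint8)
n,l,st,c=cv2.connectedComponentsWithStats(b); print([(st[i].tolist(),c[i]) for i in range(1,n) if st[i,4]>60])
big=cv2.resize(im[0:240,230:420],None,fx=2.5,fy=2.5,interpolation=cv2.INTER_CUBIC); cv2.imwrite('pics/w5c.png',big)
E
```

```text
8.825 [ 0.572  -0.192   0.2219] [-2.245e+00 -2.196e+00 -1.000e-03]
[array([321.39527437,  98.1608416 ]), array([321.25151224, -62.61453674]), array([ 321.45044756, -180.93355647]), array([ 321.997722  , -322.79138161])]
[]
```

View pics/w5c.png

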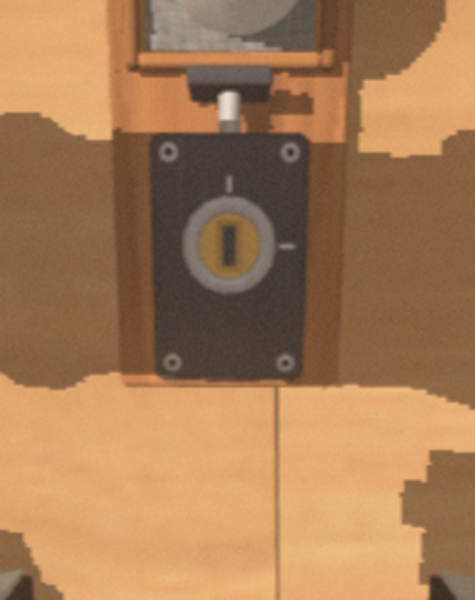

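Lock crop: plug and slot centre at wrist pixel (321.3,97.7), with the housing aligned to the tool's present yaw. On to the keys.

Request:
jog_arm(
  moves=[
    {"fingers": -1, "xyz": [-5, -2, 0], "angular": [0, 0, -0.1]},
    {"fingers": -1, "xyz": [-10, -5, 0], "angular": [0, 0, -0.2]},
    {"fingers": -1, "xyz": [-15, -8, 0], "angular": [0, 0, -0.3]},
    {"fingers": -1, "xyz": [-19.2, -10.6, 0], "angular": [0, 0, -0.36]},
    {"fingers": -1, "xyz": [-19.2, -10.6, 0], "angular": [0, 0, -0.36]},
    {"fingers": -1, "xyz": [-19.2, -10.6, 0], "angular": [0, 0, -0.36]},
  ],
)

```text
clock: 9.62
position: [0.4619, -0.3821, 0.2221]
ee_rot: [-1.818, -2.562, -0.002]
force: [0.7, 0.7, -0.1]
width: 1.002
```

```bash
python3 - <<'E'
from h import *
k=np.load('w5.npy',allow_pickle=True)[0]; print('keyway',plane(cam('wrist',k),(321.3,97.7),.05))
s=arm.observe(); im=imaging.get_image('wrist')[:,:,::-1]; cv2.imwrite('pics/w6.png',im); C=cam('wrist',s); np.save('w6.npy',[s],allow_pickle=True)
print(s['clock'],np.round(s['position'],4),np.round(s['ee_rot'],3),np.round(s['joints'],2))
print([proj(C,p) for p in((.4215,-.2745,.063),(.4442,-.331,.063))])
cv2.imwrite('pics/w6c.png',cv2.resize(im[20:240,210:440],None,fx=2.5,fy=2.5,interpolation=cv2.INTER_CUBIC))
E
```

```text
keyway [ 0.57360306 -0.10063321  0.05      ]
9.625 [ 0.4619 -0.3821  0.2221] [-1.818e+00 -2.562e+00 -2.000e-03] [ 0.24  0.44  0.52  1.7  -0.24  1.07  1.17]
[array([318.7365634,  70.7410838]), array([321.70700715, 136.05322755])]
```

View pics/w6c.png

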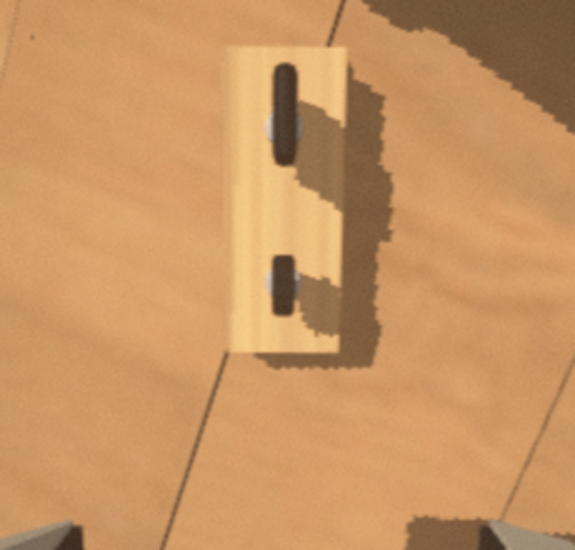

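Key crop: the square (long) bow centre is at wrist pixel (323.7,65.7), the upper one. The round one is at (323,134). Block sides are vertical, so the yaw already matches.

```bash
python3 - <<'E'
from h import *
s=np.load('w6.npy',allow_pickle=True)[0]; C=cam('wrist',s); f=lambda x,y:(210+(x+.5)/2.5-.5,20+(y+.5)/2.5-.5)
Rm=R.from_rotvec(s['ee_rot']).as_matrix()
T=lambda p:np.round((Rm.T@(p-s['position']))*1000,1)
for n,p,z in(('far',(285,63),.08),('near top',(285,165),.08),('near bot',(285,165),.046),('c',(285,115),.08),('c',(285,115),.063),('round',(283,285),.075)):
    q=plane(C,f(*p),z); print(n,np.round(q,4),T(q))
print('block ends',T(plane(C,f(285,47),.034)),T(plane(C,f(285,352),.0)),T(plane(C,f(224,47),.034)),T(plane(C,f(347,47),.034)))
E
```

```text
far [ 0.4197 -0.2554  0.08  ] [133.4   1.8 142.2]
near top [ 0.4308 -0.2871  0.08  ] [ 99.8   1.9 142.2]
near bot [ 0.4299 -0.284   0.046 ] [103.    2.  176.2]
c [ 0.4252 -0.2713  0.08  ] [116.6   1.8 142.2]
c [ 0.4245 -0.2688  0.063 ] [119.1   1.9 159.2]
round [ 0.4443 -0.3278  0.075 ] [ 56.9   1.2 147.1]
block ends [148.9   2.1 188.2] [ 20.    2.4 222.1] [149.  -22.7 188.2] [148.9  27.2 188.2]
```

Request:
jog_arm(
  moves=[
    {"fingers": -1, "xyz": [5, 0.2, 1], "angular": [0, 0, 0]},
    {"fingers": -1, "xyz": [10, 0.2, 4], "angular": [0, 0, 0]},
    {"fingers": -1, "xyz": [11.7, 0.2, 8], "angular": [0, 0, 0]},
    {"fingers": -1, "xyz": [11.7, 0.2, 12], "angular": [0, 0, 0]},
    {"fingers": -1, "xyz": [11.7, 0.2, 15], "angular": [0, 0, 0]},
    {"fingers": -1, "xyz": [11.7, 0.2, 15.9], "angular": [0, 0, 0]},
    {"fingers": -1, "xyz": [11.7, 0.2, 15.9], "angular": [0, 0, 0]},
    {"fingers": 0.5, "xyz": [11.7, 0.2, 15.9], "angular": [0, 0, 0]},
    {"fingers": 1, "xyz": [11.7, 0.2, 15.9], "angular": [0, 0, 0]},
    {"fingers": 1, "xyz": [11.7, 0.2, 15.9], "angular": [0, 0, 0]},
    {"fingers": 1, "xyz": [11.7, 0.2, 15.9], "angular": [0, 0, 0]},
    {"fingers": 1, "xyz": [11.7, 0.2, 15.9], "angular": [0, 0, 0]},
  ],
  grip_force=12,
)

```text
clock: 11.18
position: [0.4242, -0.2726, 0.0633]
ee_rot: [1.82, 2.561, 0.0]
force: [0.4, -0.3, 0.0]
width: 0.507
```

Request:
jog_arm(
  moves=[
    {"fingers": 1, "xyz": [0, 0, 0], "angular": [0, 0, 0]},
    {"fingers": 1, "xyz": [0, 0, 0], "angular": [0, 0, 0]},
  ],
  grip_force=50,
)

```text
clock: 11.42
position: [0.4241, -0.2726, 0.0632]
ee_rot: [-1.82, -2.561, -0.0]
force: [0.3, -0.3, 0.1]
width: 0.285
```

Request:
jog_arm(
  moves=[
    {"fingers": 1, "xyz": [0, 0, 0], "angular": [0, 0, 0]},
    {"fingers": 1, "xyz": [0, 0, 0], "angular": [0, 0, 0]},
    {"fingers": 1, "xyz": [0, 0, 0], "angular": [0, 0, 0]},
    {"fingers": 1, "xyz": [0, 0, 0], "angular": [0, 0, 0]},
  ],
)

```text
clock: 11.92
position: [0.4241, -0.2726, 0.0632]
ee_rot: [1.82, 2.561, 0.0]
force: [0.1, 0.2, -0.2]
width: 0.097
```

Request:
jog_arm(
  moves=[
    {"fingers": 1, "xyz": [0, 0, -2], "angular": [0, 0, 0]},
    {"fingers": 1, "xyz": [0, 0, -4], "angular": [0, 0, 0]},
    {"fingers": 1, "xyz": [0, 0, -8], "angular": [0, 0, 0]},
    {"fingers": 1, "xyz": [0, 0, -10], "angular": [0, 0, 0]},
    {"fingers": 1, "xyz": [0, 0, -10], "angular": [0, 0, 0]},
    {"fingers": 1, "xyz": [0, 0, -10], "angular": [0, 0, 0]},
  ],
)

```text
clock: 12.68
position: [0.4237, -0.2722, 0.1624]
ee_rot: [-1.819, -2.56, 0.0]
force: [-0.2, -0.1, -0.8]
width: 0.096
```

```bash
python3 - <<'E'
from h import *
s=arm.observe(); im=imaging.get_image('wrist')[:,:,::-1]; cv2.imwrite('pics/w7.png',im); C=cam('wrist',s); np.save('w7.npy',[s],allow_pickle=True)
print(s['clock'],np.round(s['position'],4),np.round(s['ee_rot'],3),s['width'],s['force'])
Rm=R.from_rotvec(s['ee_rot']).as_matrix(); 
for p in((0,0,0),(.007,0,.049),(-.007,0,.049),(0,0,.057),(.016,0,.017),(.016,0,-.017),(.008,0,.029)): print(p,((proj(C,s['position']+Rm@p)-(262,150)+.5)*5).round(1))
cv2.imwrite('pics/w7c.png',cv2.resize(im[150:270,262:382],None,fx=5,fy=5,interpolation=cv2.INTER_CUBIC))
E
```

```text
12.675 [ 0.4237 -0.2722  0.1624] [-1.819 -2.56   0.   ] 0.09595167198914678 [-0.19886248 -0.11133904 -0.7793591 ]
(0, 0, 0) [300.6 547. ]
(0.007, 0, 0.049) [300.9 333.6]
(-0.007, 0, 0.049) [301.  428.1]
(0, 0, 0.057) [301.  361.2]
(0.016, 0, 0.017) [300.6 351.3]
(0.016, 0, -0.017) [300.2 476.5]
(0.008, 0, 0.029) [300.7 379. ]
```

View pics/w7c.png

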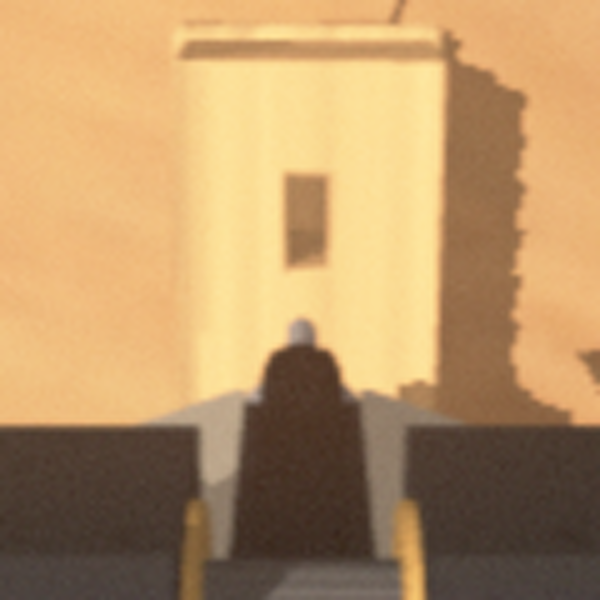

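Crop: blade edge at (302,320) against 334 predicted, so the key sits about +1–2 mm in tool x. The block's empty slot is at (306,221). I cross-check with the slot.

```bash
python3 - <<'E'
from h import *
s=np.load('w7.npy',allow_pickle=True)[0]; C=cam('wrist',s); Rm=R.from_rotvec(s['ee_rot']).as_matrix()
f=lambda x,y:(262+(x+.5)/5-.5,150+(y+.5)/5-.5)
for p in((306,173),(306,268),(306,221)): print((Rm.T@(plane(C,f(*p),.034)-s['position'])*1000).round(1))
for p,z in(((302,320),.049),((302,345),.017)):
    o,d=ray(C,f(*p)); o=Rm.T@(o-s['position']); d=Rm.T@d; print('x at',z,(o+d*(z-o[2])/d[2])*1000)
a=arm.observe()
kw=np.array([.5736,-.1006]); yaw=.022
ax=R.from_rotvec([-2.245,-2.196,-.001]).as_matrix(); print('lock tool x,y',ax[:,0],ax[:,1])
for off in(.0015,): 
    t=kw-off*ax[:2,0]; print('target',t,toolmove((*t,.16),a))
print('yaw turn',(R.from_rotvec(a['ee_rot']).inv()*R.from_rotvec([-2.245,-2.196,-.001])).as_rotvec())
print('tilt',Rm[:,2], ax[:,2])
E
```

```text
[ 11.3   1.  128.4]
[ -7.4   1.  128.4]
[  1.9   1.  128.4]
x at 0.049 [ 8.8960381   0.22478237 49.        ]
x at 0.017 [16.700655    0.22010219 17.        ]
lock tool x,y [0.02206463 0.99975576 0.00125252] [ 9.99756488e-01 -2.20641829e-02 -3.69719361e-04]
target [ 0.5735669  -0.10209963] [11.13279912 19.75513363  0.21146689]
yaw turn [-1.19446344e-03  3.51723407e-04  3.57084264e-01]
tilt [-8.51401301e-04  5.95543272e-04 -9.99999460e-01] [-3.41993276e-04  1.26037070e-03 -9.99999147e-01]
```

Request:
jog_arm(
  moves=[
    {"fingers": 1, "xyz": [2, 4, 0], "angular": [0, 0, 0.07]},
    {"fingers": 1, "xyz": [5, 8.8, 0], "angular": [0, 0, 0.14]},
    {"fingers": 1, "xyz": [7.5, 13.2, 0], "angular": [0, 0, 0.21]},
    {"fingers": 1, "xyz": [9.6, 17, 0], "angular": [0, 0, 0.28]},
    {"fingers": 1, "xyz": [11.1, 19.75, 0], "angular": [0, 0, 0.357]},
    {"fingers": 1, "xyz": [11.1, 19.75, 1.5], "angular": [0, 0, 0.357]},
    {"fingers": 1, "xyz": [11.1, 19.75, 3.5], "angular": [0, 0, 0.357]},
    {"fingers": 1, "xyz": [11.1, 19.75, 3.7], "angular": [0, 0, 0.357]},
    {"fingers": 1, "xyz": [11.1, 19.75, 3.7], "angular": [0, 0, 0.357]},
  ],
)

```text
clock: 13.85
position: [0.5737, -0.1036, 0.126]
ee_rot: [-2.246, -2.195, 0.001]
force: [0.1, -0.6, -0.1]
width: 0.094
```

```bash
python3 - <<'E'
from h import *
s=arm.observe(); im=imaging.get_image('wrist')[:,:,::-1]; C=cam('wrist',s); np.save('w8.npy',[s],allow_pickle=True)
print(s['clock'],np.round(s['position'],4),np.round(s['ee_rot'],3),s['width'],s['force'],s['joints'].round(2) if hasattr(s['joints'],'round') else s['joints'])
d=imaging.get_image('side')[:,:,::-1];e=imaging.get_image('scene')[:,:,::-1]
r=lambda im,x,y,w,h:cv2.resize(im[y:y+h,x:x+w],(400,300),interpolation=cv2.INTER_CUBIC)
cv2.imwrite('pics/p8.png',np.vstack([np.hstack([r(d,320,170,80,60),r(e,310,160,80,60)]),np.hstack([r(w,0,0,1,1) if 0 else r(im,282,190,80,60),r(d,260,120,160,120)])]))
for n,(x0,y0) in dict(side=(320,170),scene=(310,160)).items():
    K=cam(n); T=s['position']; 
    for nm,p in dict(tip=(.5736,-.1006,s['position'][2]-.057),kw=(.5736,-.1006,.05)).items(): print(n,nm,((proj(K,p)-(x0,y0)+.5)*5).round(), 'dx mm',((proj(K,np.add(p,(.005,0,0)))-proj(K,p))).round(2),'dy',((proj(K,np.add(p,(0,.005,0)))-proj(K,p))).round(2))
print('wrist kw',((proj(C,(.5736,-.1006,.05))-(282,190)+.5)*5).round())
E
```

```text
13.85 [ 0.5737 -0.1036  0.126 ] [-2.246e+00 -2.195e+00  1.000e-03] 0.09354622061244618 [ 0.09552356 -0.58118768 -0.05990215] [-0.28  0.53  0.53  1.84 -0.34  0.86  0.39]
side tip [194. 184.] dx mm [ 1.3 -0.5] dy [-1.06 -0.78]
side kw [192. 210.] dx mm [ 1.29 -0.5 ] dy [-1.05 -0.78]
scene tip [239. 254.] dx mm [ 1.49 -0.89] dy [-1.2  -1.23]
scene kw [237. 276.] dx mm [ 1.47 -0.88] dy [-1.18 -1.22]
wrist kw [202. 101.]
```

View pics/p8.png

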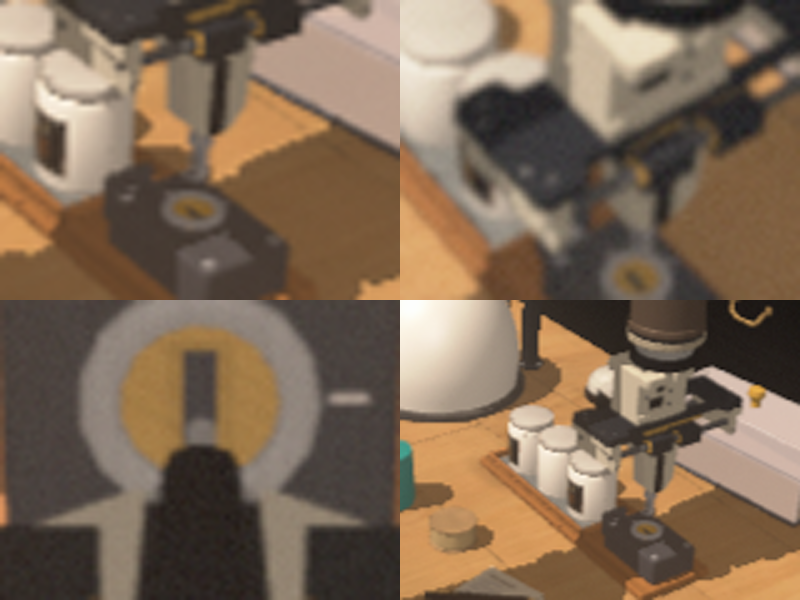

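Three jars stand upright in the row; the slot and key tip line up in column (slot 200, blade 201). The ring centre is within 2 px (0.3 mm) of prediction. Lowering into the mouth.

Request:
jog_arm(
  moves=[
    {"fingers": 1, "xyz": [0.1, 0, 0.7], "angular": [0, 0, 0]},
    {"fingers": 1, "xyz": [0.1, 0, 1.3], "angular": [0, 0, 0]},
    {"fingers": 1, "xyz": [0.1, 0, 1.7], "angular": [0, 0, 0]},
    {"fingers": 1, "xyz": [0.1, 0, 2.0], "angular": [0, 0, 0]},
    {"fingers": 1, "xyz": [0.1, 0, 2.3], "angular": [0, 0, 0]},
    {"fingers": 1, "xyz": [0.1, 0, 2.3], "angular": [0, 0, 0]},
    {"fingers": 1, "xyz": [0.1, 0, 2.3], "angular": [0, 0, 0]},
  ],
  grip_force=60,
)

```text
clock: 14.88
position: [0.5743, -0.1019, 0.1033]
ee_rot: [2.246, 2.197, 0.0]
force: [0.5, 0.2, -2.1]
width: 0.092
```

Request:
jog_arm(
  moves=[
    {"fingers": 1, "xyz": [0, 0, 0.2], "angular": [0, 0, 0]},
    {"fingers": 1, "xyz": [0, 0, 0.4], "angular": [0, 0, 0]},
    {"fingers": 1, "xyz": [0, 0, 0.6], "angular": [0, 0, 0]},
    {"fingers": 1, "xyz": [0, 0, 0.6], "angular": [0, 0, 0]},
  ],
)

```text
clock: 15.38
position: [0.5741, -0.1021, 0.097]
ee_rot: [-2.246, -2.197, 0.0]
force: [-0.7, -0.2, -0.6]
width: 0.095
```

Request:
jog_arm(
  moves=[
    {"fingers": 1, "xyz": [0, 0, 0.2], "angular": [0, 0, 0.07]},
    {"fingers": 1, "xyz": [0, 0, 0.4], "angular": [0, 0, -0.07]},
    {"fingers": 1, "xyz": [0, 0, 0.6], "angular": [0, 0, 0.07]},
    {"fingers": 1, "xyz": [0, 0, 0.8], "angular": [0, 0, -0.07]},
    {"fingers": 1, "xyz": [0, 0, 0.8], "angular": [0, 0, 0.07]},
    {"fingers": 1, "xyz": [0, 0, 0.8], "angular": [0, 0, 0]},
  ],
)

```text
clock: 16.12
position: [0.574, -0.1037, 0.0894]
ee_rot: [2.247, 2.193, -0.002]
force: [-1.3, -5.1, -0.9]
width: 0.092
```

Request:
jog_arm(
  moves=[
    {"fingers": 1, "xyz": [0, 0, 0.2], "angular": [0, 0, 0.07]},
    {"fingers": 1, "xyz": [0, 0, 0.4], "angular": [0, 0, -0.07]},
    {"fingers": 1, "xyz": [0, 0, 0.6], "angular": [0, 0, 0.07]},
    {"fingers": 1, "xyz": [0, 0, 0.7], "angular": [0, 0, -0.07]},
    {"fingers": 1, "xyz": [0, 0, 0.8], "angular": [0, 0, 0.07]},
    {"fingers": 1, "xyz": [0, 0, 0.8], "angular": [0, 0, 0]},
    {"fingers": 1, "xyz": [0, 0, 0.8], "angular": [0, 0, 0]},
  ],
)

```text
clock: 17.0
position: [0.574, -0.1037, 0.0815]
ee_rot: [2.246, 2.194, -0.002]
force: [-2.9, -5.7, 2.1]
width: 0.095
```

Request:
jog_arm(
  moves=[
    {"fingers": 1, "xyz": [0, 0, 0.15], "angular": [0, 0, 0.06]},
    {"fingers": 1, "xyz": [0, 0, 0.25], "angular": [0, 0, -0.06]},
    {"fingers": 1, "xyz": [0, 0, 0.35], "angular": [0, 0, 0.06]},
    {"fingers": 1, "xyz": [0, 0, 0.45], "angular": [0, 0, 0]},
    {"fingers": 1, "xyz": [0, 0, 0.45], "angular": [0, 0, 0]},
  ],
)

```text
clock: 17.62
position: [0.5742, -0.1038, 0.0788]
ee_rot: [2.247, 2.194, 0.0]
force: [-9.2, -3.8, 23.8]
width: 0.092
```

Request:
jog_arm(
  moves=[
    {"fingers": 1, "xyz": [0, 0, 0.08], "angular": [0, 0, 0.07]},
    {"fingers": 1, "xyz": [0, 0, 0.08], "angular": [0, 0, -0.07]},
    {"fingers": 1, "xyz": [0, 0, 0.08], "angular": [0, 0, 0.07]},
    {"fingers": 1, "xyz": [0, 0, 0.08], "angular": [0, 0, -0.07]},
    {"fingers": 1, "xyz": [0, 0, 0.08], "angular": [0, 0, 0]},
    {"fingers": 1, "xyz": [0, 0, 0.08], "angular": [0, 0, 0]},
  ],
)

```text
clock: 18.38
position: [0.574, -0.1039, 0.0786]
ee_rot: [2.249, 2.192, 0.001]
force: [-11.5, -3.8, 33.1]
width: 0.092
```

```bash
python3 - <<'E'
from h import *
s=arm.observe(); print(s['clock'],s['position'],s['force'],s['ft_torque'],s['width'],s['joints'])
d=imaging.get_image('side')[:,:,::-1]; cv2.imwrite('pics/s9.png',d); w=imaging.get_image('wrist')[:,:,::-1]; cv2.imwrite('pics/w9.png',w)
# where does the blade/steel end and brass start? bow bottom edge vs finger tips: compare dark bow far-bottom row to w7
a=cv2.imread('pics/w7.png'); 
for n,i in(('w7',a),('w9',w)): print(n,[int(x) for x in i[200:250:2,322].sum(1)])
E
```

```text
18.375 [ 0.573963   -0.10389228  0.07859325] [-11.45557284  -3.8118948   33.07617306] [-0.87797936  3.06405627  0.03617725] 0.09170060438027317 [-0.24990607  0.58909171  0.48793003  1.87960458 -0.38492744  0.76542583
  0.42365257]
w7 [355, 442, 607, 618, 624, 621, 616, 447, 428, 342, 195, 195, 181, 177, 185, 186, 176, 170, 164, 172, 171, 153, 165, 159, 145]
w9 [323, 217, 284, 412, 452, 427, 418, 408, 380, 338, 107, 112, 112, 129, 113, 107, 118, 109, 115, 97, 110, 117, 125, 116, 106]
```

The bow's position in the gripper hasn't changed since pick-up (row ≈219 both times), so the key didn't slip. The collar is therefore on the face (TCP 0.0786 against 0.079 expected), and extra push with rocking gained nothing: it is home. Before turning I relieve the side load.

Request:
jog_arm(
  moves=[
    {"fingers": 1, "xyz": [-0.1, -0.1, -0.05], "angular": [0, 0, 0]},
    {"fingers": 1, "xyz": [-0.1, -0.1, -0.05], "angular": [0, 0, 0]},
    {"fingers": 1, "xyz": [-0.1, -0.1, -0.05], "angular": [0, 0, 0]},
  ],
)

```text
clock: 18.85
position: [0.5738, -0.104, 0.0787]
ee_rot: [2.247, 2.193, 0.002]
force: [-7.9, -1.2, 24.8]
width: 0.094
```

Request:
jog_arm(
  moves=[
    {"fingers": 1, "xyz": [0, -0.15, 0], "angular": [0, 0, 0]},
    {"fingers": 1, "xyz": [0, -0.18, 0], "angular": [0, 0, 0.15]},
    {"fingers": 1, "xyz": [0.01, -0.21, 0], "angular": [0, 0, 0.3]},
    {"fingers": 1, "xyz": [0.02, -0.24, 0], "angular": [0, 0, 0.45]},
    {"fingers": 1, "xyz": [0.035, -0.26, 0], "angular": [0, 0, 0.6]},
    {"fingers": 1, "xyz": [0.055, -0.285, 0], "angular": [0, 0, 0.75]},
    {"fingers": 1, "xyz": [0.075, -0.305, 0], "angular": [0, 0, 0.9]},
    {"fingers": 1, "xyz": [0.075, -0.305, 0], "angular": [0, 0, 0.9]},
  ],
)

```text
clock: 19.85
position: [0.5714, -0.1032, 0.0787]
ee_rot: [2.978, 0.995, 0.005]
force: [-7.3, -0.6, 25.2]
width: 0.1
```

```bash
python3 - <<'E'
from h import *
s=arm.observe(); print(s['clock'],s['position'],s['force'],s['ft_torque'],s['width'],np.round(s['joints'],2))
print((R.from_rotvec([-2.245,-2.196,-.001]).inv()*R.from_rotvec(s['ee_rot'])).as_rotvec())
print('tool x',R.from_rotvec(s['ee_rot']).as_matrix()[:,0])
E
```

```text
19.85 [ 0.57143662 -0.10316135  0.07873895] [-7.29838164 -0.64886913 25.24804223] [-0.38651453  1.63470364  0.06296848] 0.09994813553464234 [-0.41  0.65  0.74  1.9  -0.59  0.82 -0.28]
[-4.30132375e-03 -6.42896245e-05  9.03753736e-01]
tool x [0.79911223 0.60117769 0.00224345]
```

Request:
jog_arm(
  moves=[
    {"fingers": 1, "xyz": [0.01, -0.03, 0], "angular": [0, 0, 0.15]},
    {"fingers": 1, "xyz": [0.02, -0.06, 0], "angular": [0, 0, 0.3]},
    {"fingers": 1, "xyz": [0.03, -0.09, 0], "angular": [0, 0, 0.45]},
    {"fingers": 1, "xyz": [0.04, -0.12, 0], "angular": [0, 0, 0.6]},
    {"fingers": 1, "xyz": [0.05, -0.14, 0], "angular": [0, 0, 0.75]},
    {"fingers": 1, "xyz": [0.06, -0.15, 0], "angular": [0, 0, 0.85]},
    {"fingers": 1, "xyz": [0.06, -0.15, 0], "angular": [0, 0, 0.85]},
  ],
)

```text
clock: 20.72
position: [0.5708, -0.101, 0.0787]
ee_rot: [-3.125, 0.319, -0.004]
force: [-6.4, 1.3, 27.1]
width: 0.098
```

```bash
cat > st.py <<'E'
from h import *
s=arm.observe(); print(s['clock'],s['position'],s['force'],s['ft_torque'],s['width'],np.round(s['joints'],2))
print((R.from_rotvec([-2.245,-2.196,-.001]).inv()*R.from_rotvec(s['ee_rot'])).as_rotvec())
E
python3 st.py
```

```text
20.725 [ 0.57084639 -0.10101662  0.07872232] [-6.42640967  1.30241324 27.1196525 ] [0.35284624 1.80507272 0.16647343] 0.09790658040499367 [-0.54  0.74  0.97  1.91 -0.78  0.92 -0.95]
[-0.00317147  0.00218334  1.75241225]
```

Request:
jog_arm(
  moves=[
    {"fingers": 1, "xyz": [0, 0, 0], "angular": [0, 0, 0.04]},
    {"fingers": 1, "xyz": [0, 0, 0], "angular": [0, 0, 0.04]},
    {"fingers": 1, "xyz": [0, 0, 0], "angular": [0, 0, 0.04]},
  ],
)

```text
clock: 21.1
position: [0.5708, -0.1009, 0.0787]
ee_rot: [-3.118, 0.379, -0.004]
force: [-6.9, 1.3, 26.7]
width: 0.093
```

```bash
cat >> st.py <<'E'
d=imaging.get_image('side')[:,:,::-1]; cv2.imwrite('pics/s10.png',d)
w=imaging.get_image('wrist')[:,:,::-1]; cv2.imwrite('pics/w10.png',w)
a=cv2.imread('pics/s9.png') 
# bolt region: compare side pictures before/after around the bolt
B=cam('side'); S=cam('wrist',s)
for nm,p in dict(bolt=(.5752,-.047,.035),jr=(.576,.015,.051),jm=(.578,.085,.051),jl=(.58,.155,.051)).items():
    u=proj(B,p); x,y=u.round().astype(int); print(nm,u.round(1),np.abs(d[y-4:y+5,x-4:x+5].astype(int)-a[y-4:y+5,x-4:x+5]).mean().round(1))
    if nm=='bolt': print(d[y-3:y+4,x-8:x+9].mean(2).astype(int)); print(a[y-3:y+4,x-8:x+9].mean(2).astype(int))
print(S and [proj(S,(.5752,-.047,.035))])
E
python3 st.py
```

```text
21.1 [ 0.57081897 -0.10092035  0.07871074] [-6.8595962   1.3401178  26.67466251] [0.28244311 1.71989583 0.17862039] 0.09297634127861171 [-0.54  0.75  0.98  1.91 -0.79  0.92 -0.98]
[-0.00280672  0.00257649  1.79068705]
bolt [347.  207.3] 19.1
[[145 144 127 107  98  76  65  66  67  68  64  62  66 103 122  89  56]
 [145 130  93  69  66  61  59  62  62  60  61  69  77 104 117  83  59]
 [144 119  73  61  60  60  57  51  56  62  67  80  87  91  90  67  57]
 [144 117  70  62  60  59  53  53  73  82  83  86  88  87  76  54  59]
 [124  95  65  61  76  84  99 104  85  87  87  86  87  96 109  90  74]
 [ 90  78  65  77 108 143 153 122  87  87  87  87  86 100 142 133  91]
 [ 81  73  64  77  98 109 110  97  86  88  88  87  87 124 164 153 117]]
[[155 152 132 108 109  97  75  64  60  61  61  61  71  97 112 113 112]
 [152 135  96  70  67  61  61  60  60  61  62  71  75  94 112 112 112]
 [150 122  74  59  60  62  57  55  59  59  58  63  64  72  91 105 112]
 [146 119  70  61  61  60  70  79  68  58  59  58  58  59  64  79 101]
 [124  96  64  61  64  62  70  73  61  58  58  57  59  63  78  84  95]
 [ 91  78  63  60  67  89  99  84  58  58  59  57  58  63  84  97 100]
 [ 81  72  62  59  61  69  73  65  58  58  58  58  58  72  92  99  94]]
jr [335.6 194. ] 29.6
jm [323.4 184.4] 51.5
jl [312.  175.5] 0.5
[array([245.03344207, 239.75925494])]
```

Request:
jog_arm(
  moves=[
    {"fingers": 1, "xyz": [0, 0, 0], "angular": [0, 0, 0.03]},
    {"fingers": 1, "xyz": [0, 0, 0], "angular": [0, 0, 0.06]},
    {"fingers": 1, "xyz": [0, 0, 0], "angular": [0, 0, 0.06]},
    {"fingers": 1, "xyz": [0, 0, 0], "angular": [0, 0, 0.06]},
  ],
)

```text
clock: 21.7
position: [0.571, -0.1008, 0.0787]
ee_rot: [-3.105, 0.471, -0.005]
force: [-5.9, 2.0, 26.0]
width: 0.097
```

```bash
head -3 st.py > st0.py; python3 st0.py; python3 - <<'E'
from h import *
k=np.load('w5.npy',allow_pickle=True)[0]; C=cam('wrist',k); f=lambda x,y:(230+(x+.5)/2.5-.5,(y+.5)/2.5-.5)
W=cam('wrist'); B=cam('side');S=cam('scene')
for n,p,z in(('screwL',(168,152),.047),('screwR',(290,152),.047),('bolt',(229,105),.035),('boltend',(229,130),.035),('striker',(229,80),.035)):
    q=plane(C,f(*p),z); print(n,q.round(4),'wrist',proj(W,q).round(),'side',proj(B,q).round(1),'scene',proj(S,q).round(1))
E
```

```text
21.7 [ 0.57096493 -0.10083466  0.07872721] [-5.94859232  2.02995133 25.96421556] [0.37154125 1.67971308 0.42956315] 0.09732252572061591 [-0.55  0.75  0.99  1.91 -0.8   0.93 -1.03]
[-0.0029078   0.00278841  1.85003841]
screwL [ 0.5494 -0.0655  0.047 ] wrist [282. 278.] side [344.3 209.4] scene [341.5 211.1]
screwR [ 0.5977 -0.0666  0.047 ] wrist [258. 212.] side [356.9 204.8] scene [355.8 203.1]
bolt [ 0.574  -0.0465  0.035 ] wrist [246. 246.] side [346.6 207.3] scene [344.3 205.2]
boltend [ 0.5738 -0.0557  0.035 ] wrist [259. 242.] side [348.4 208.8] scene [346.3 207.3]
striker [ 0.5742 -0.0374  0.035 ] wrist [234. 249.] side [344.9 206. ] scene [342.3 203.1]
```

The torque jumped to 0.43 N m over the last 0.06 rad, so the plug is at its stop. I ease off a touch and let it settle.

Request:
jog_arm(
  moves=[
    {"fingers": 1, "xyz": [0, 0, 0], "angular": [0, 0, -0.02]},
    {"fingers": 1, "xyz": [0, 0, 0], "angular": [0, 0, -0.02]},
    {"fingers": 1, "xyz": [0, 0, 0], "angular": [0, 0, -0.02]},
    {"fingers": 1, "xyz": [0, 0, 0], "angular": [0, 0, -0.02]},
    {"fingers": 1, "xyz": [0, 0, 0], "angular": [0, 0, -0.02]},
    {"fingers": 1, "xyz": [0, 0, 0], "angular": [0, 0, -0.02]},
    {"fingers": 1, "xyz": [0, 0, 0], "angular": [0, 0, -0.02]},
    {"fingers": 1, "xyz": [0, 0, 0], "angular": [0, 0, -0.02]},
  ],
)

```text
clock: 22.7
position: [0.5709, -0.1009, 0.0787]
ee_rot: [-3.109, 0.441, -0.005]
force: [-5.9, 2.6, 26.5]
width: 0.092
```

```bash
python3 st0.py; python3 - <<'E'
from h import *
# bow angle in the gripper: dark bow outline columns in wrist view, now vs right after pick-up
a=cv2.imread('pics/w7.png').sum(2); w=imaging.get_image('wrist')[:,:,::-1]; cv2.imwrite('pics/w11.png',w); b=w.astype(int).sum(2)
for r in(222,230,238,246,254): print(r,[(lambda x:(x.min()+300,x.max()+300))(np.where(i[r,300:345]<230)[0]) for i in(a,b)])
# is any jar-lid where it should be? side view, jars vs p8 time
d=imaging.get_image('side')[:,:,::-1]; c=cv2.imread('pics/side0.png')
B=cam('side')
for n,p in dict(jl=(.5799,.155,.06),jm=(.5785,.085,.06),jr=(.5762,.015,.06)).items():
    x,y=proj(B,p).round().astype(int); print(n,(x,y),d[y-2:y+3,x-2:x+3].mean((0,1)).round())
E
```

```text
22.7 [ 0.5709197  -0.10086092  0.07870918] [-5.92128677  2.59749747 26.541824  ] [0.33335706 1.63504994 0.28254555] 0.09198227922000528 [-0.54  0.75  0.99  1.91 -0.8   0.93 -1.01]
[-0.00285448  0.00281887  1.83045446]
222 [(np.int64(317), np.int64(327)), (np.int64(315), np.int64(328))]
230 [(np.int64(315), np.int64(330)), (np.int64(312), np.int64(332))]
238 [(np.int64(300), np.int64(344)), (np.int64(300), np.int64(344))]
246 [(np.int64(300), np.int64(344)), (np.int64(300), np.int64(344))]
254 [(np.int64(309), np.int64(335)), (np.int64(309), np.int64(335))]
jl (np.int64(312), np.int64(173)) [161. 181. 199.]
jm (np.int64(324), np.int64(182)) [125. 141. 157.]
jr (np.int64(336), np.int64(192)) [130. 146. 162.]
```

The torque holds steady at 0.28 N m against the stop, the key sits symmetrically in the jaws, and all three jars are in place. Handing in.

```bash
python3 -c "
from cell import job; print(job.sign_off())"
```

```text
the job is handed in; nothing more can be done
None
```

The job is handed in at 22.7 s on the robot's clock. The third jar stands released in the gap. The square-bow key is fully in the lock and held turned at its stop. I could not confirm the drawn-back bolt directly: it was hidden from the cameras, and my allowed views were used up.

- **Jar:** A side view taken after release showed all three jars upright in the row. A colour check at the end also found a pale, jar-like surface at each of the three places.
- **Key choice and fit:** I took the key with the square bow and left the round one in the block. I rocked the key down past the pins until its collar met the plug face. The tool stood at a height of 78.7 mm, against 79 mm expected. About 33 N of push with more rocking gained nothing, and the key had not slipped in the jaws.
- **Turn:** I turned the key about 1.83 rad clockwise. The torque jumped from 0.18 to 0.43 N m near the end, which I take as the stop. I then eased back to a steady 0.28 N m. The arm still presses about 26 N down and grips with 60 N.
- **Disagreements:** The turn angle was about 0.05 rad more than the stop plus the key's play, probably from give in the grip. A small sideways force of about 6 N stayed on the key.

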